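# Sort the drawn caps and raise the die's punch for the next blank

### The job

The caps just pressed in the cap-drawing die stand on the bench in front of it: put the two copper ones in the round pewter bowl and the brass one in the square dish. Then take the die's punch by its knurled collar and draw it straight up until its red ring has come up just clear of the top of the guide plate, so that the feed slot is open for the next blank but the punch is still guided; never pull it right out, and do not lift, tip or drag the die, which only stands on the bench. Finish while holding the punch at that height in the gripper (it would drop back if let go), and leave the hammer, the loupe and the stack of blanks where they are.

Things in the scene. Friction and masses are not known exactly. Their poses are not given: they have to be found in the camera images.
- die: the cap-drawing die, a steel block standing loose on the bench, 3.4 kg; 76 mm (x) by 84 mm (y), 88 mm high, on a dark bolster 76 x 116 x 14 mm. Origin: centre of its underside, z up, the bore's axis. From below: bolster to 14 mm, die plate to 40, feed slot to 52 (48 mm wide, open to -x and +x), guide plate to 88 mm. Bore 21 mm wide in the guide plate, 23.5 mm in the die plate
- guide_top (a point): point on the bore's axis at the top face of the guide plate (88 mm above the bench)
- punch: the steel punch standing in the die, loose in its bore, 0.3 to 0.6 kg, 150 mm long, z along it upward, origin at its lower end. Shank 20 mm diameter from 0 to 94 mm, dark knurled collar 28 mm diameter from 94 to 136 mm, plain head above. A red ring lies 30 to 35 mm above the lower end. At the start it rests on the bolster, lower end 14 mm above the bench
- punch_tip (a point): centre of the punch's lower end face, 14 mm above the bench at the start. Lifted 44 mm from there, the red ring's lower edge is level with the top of the guide plate; lifted 74 mm the punch would leave the plate
- punch_collar (a point): centre of the punch's knurled collar, 115 mm above its lower end: the place to grip, from above. At the start the collar reaches from 108 to 150 mm above the bench
- cap_copper1: a copper-coloured round cap, 22 mm diameter, 14 mm high, closed top, standing mouth down; origin: centre of its underside, z up
- cap_copper2: another copper-coloured cap, the same size
- cap_brass: a yellow brass cap, the same size
- pewter_bowl: round shallow grey bowl, for copper: 157 mm diameter, 32 mm high, flat floor 108 mm wide at 6 mm height; origin: centre of its underside, z up
- square_dish: cream square dish, for brass: 178 x 178 mm, 32 mm high, floor at 4 mm height, about 130 mm wide; origin: centre of its underside, z up
- blanks: bystander: stack of flat copper blanks 37 mm diameter, 9 mm high, behind the die; origin: centre of the underside
- ball_hammer: bystander: ball-peen hammer lying to the right of the die, 273 mm long, head 98 mm wide; origin: middle of its length, on the bench
- loupe: bystander: black watchmaker's loupe standing behind the die, 33 mm diameter, 31 mm high; origin: centre of the underside

How it is judged:
On the way, in this order (a step that is already met when the one before it is completed fails the run):
1. both copper caps lie in the pewter bowl and the brass cap in the square dish, let go (horizontal distance between each of cap_copper1, cap_copper2 and pewter_bowl below 0.062 m and z of each of cap_copper1, cap_copper2 in the frame of pewter_bowl below 0.03 m and horizontal distance between cap_brass and square_dish below 0.08 m and z of cap_brass in the frame of square_dish below 0.03 m and contact force between the fingers and cap_copper1 below 0.2 N and contact force between the fingers and cap_copper2 below 0.2 N and contact force between the fingers and cap_brass below 0.2 N), for 0.2 s.
2. the punch is held in the gripper, raised so that its red ring has just come out of the guide plate (z of punch_tip in the frame of die between 0.054 and 0.07 m and horizontal distance between punch_tip and guide_top below 0.003 m and angle between the z axis of punch and the z axis of die, either way round below 0.06 rad and contact force between the fingers and punch above 2 N and linear speed of punch below 0.01 m/s), for 0.2 s.
At the end, for the whole second after the job is handed in: copper caps in the pewter bowl, brass cap in the square dish; the gripper holds the punch still and in line with the bore, its lower end 54 to 70 mm above the die's underside (red ring's lower edge 4 mm below to 12 mm above the guide plate's top); the die stands flat on the bench (all of step 2 and horizontal distance between each of cap_copper1, cap_copper2 and pewter_bowl below 0.062 m and z of each of cap_copper1, cap_copper2 in the frame of pewter_bowl below 0.03 m and horizontal distance between cap_brass and square_dish below 0.08 m and z of cap_brass in the frame of square_dish below 0.03 m and height (world z) of die below 0.003 m and angle between die's own z axis and vertical below 0.03 rad); the arm keeps its last pose, push and grip.
It fails at once if the punch is pulled right out of the guide plate (z of punch_tip in the frame of die above 0.086 m).
It fails at once if the die is dragged more than 12 mm, lifted or tipped (distance of die from where it was at the start of the episode above 0.012 m or height (world z) of die above 0.008 m or angle between die's own z axis and vertical above 0.08 rad).
It fails at once if the hammer, the loupe or the stack of blanks is moved more than 20 mm (distance of any of ball_hammer, loupe, blanks from where it was at the start of the episode above 0.02 m).
It also fails if it takes over 69 s, if anything falls off the work surface, if the arm or the gripper's body presses on something with over 40 N, if the wrist force passes 120 N, or if a joint passes its speed limit or range.

### The arm

A 6-joint arm with a two-finger parallel gripper is mounted at the origin on a cart in front of the work surface, level with it; the furniture and walls round the work are solid. World frame = base frame: x ahead of the robot, y to its left, z up, the work surface at z = 0. Lengths are in m, angles in rad, forces in N, time in s.
With the tool pointing down it reaches from about 0.35 to 0.775 m from the base axis. Payload 7.3 kg.
Tool frame: the origin (TCP) lies on the mounting face of the last link; the fingertips stand 178 mm ahead of it and the grasp point (between the pads) lies 159 mm ahead of it; x points along the fingers, z is the direction in which the jaws open and shut, and the axes are right-handed (so a half turn about x gives the same grasp; the last joint's range is limited). The gripper opens to 92 mm and grips with 3 to 60 N. Pads are 19 mm wide; open, the fingers measure 130 mm over their backs; the gripper's body (75 mm by 190 mm) begins 47 mm behind the grasp point.
Start: joints at [-1.345, 0.342, 1.524, -0, 1.275, -0.146], TCP at [0.191, -0.489, 0.405] pointing down, gripper open.
Joint ranges: [-2.53, 2.53], [-0.77, 2.02], [0.04, 2.7], [-1, 4.14], [0.28, 2.66], [-3.11, 3.11]. Speed limits (rad/s): [2.57, 2.57, 3.14, 3.14, 3.14, 3.14].

### API

Orientations are given as a unit quaternion [w, x, y, z].
In Python, from rig import monitor, imaging, close_job gives the robot as it stands.
- The arm moves only by the tool jog_arm, never from a script. Its arguments are lists of equal length, an entry for each row: "dp": the shift along the world's x, y, z in mm, a list of three; "roll": the turn about the world's z in rad; "gripper": the opening, from -1 (shut) to 1 (fully open), so that 0 is half open. In form: {"dp": [[dx, dy, dz], ...], "roll": [roll, ...], "gripper": [gripper, ...]}. A call has 1 to 5 rows; each row shifts and turns the pose as measured when the row begins; what a row does not reach is not made up. A row lasts 1/8 s, in which the tool goes at most 62.5 mm and 10.7 degrees, less where a joint would pass 70% of its speed; a pose out of reach is approached as far as the arm can. A call is refused whole if a number of a shift passes 62.5 or a number of a turn 0.188, either way. A call with a gripper value outside its range is refused whole. The fingers move at their own pace and stop on an object; the grip force is fixed at half the most. Time passes only in rows, so rows that do not move let the fingers close. It gives the time, the measured TCP pose, the force and the opening at its end, in the units of the state.
- monitor.observe(): the state, without advancing time (a new reading comes with each control period).
- imaging.capture(name): name is "scene" or "top" or "wrist"; returns a dict with "frame" (420x560x3 uint8, red, green, blue), "z_map" (420x560 float32, m along the optical axis (not along the pixel's ray), 0 where there is no reading), "fx", "fy", "cx", "cy" (pixels), "k1" (the pictures are not rectified: a ray, as slopes to the right and down, at radius r is drawn at 1 + k1 r^2 times it, then the intrinsics apply), "R" (3x3) and "t" (3): a world point X has camera coordinates R X + t. Camera axes: x right, y down, z forward; pixel columns grow to the right and rows downward; lengths in m; the calibration is good to about 2 mm. A picture is of the moment at which its call begins.
- close_job(): hands the job in, once; it reports no verdict.
Trained networks look in a picture, given as the dict that the camera call returned (one of the last four; its "shot" number tells which), for a name from the list of things; names that differ only in an ending like _2 or _b are one class to them, and where a whole thing is asked for, a point or a joint stands for the part that bears it (a point fixed in the world has none). Each returns a list of dicts, best first, with "score" (0 to 1); they miss things now and then, are a little off and sometimes report something else, mostly with a low value. They report only what shows in the picture. A call takes as long as a camera call.
- imaging.spot_in(picture, thing): "xyz" ([x, y, z] in m, in world coordinates, good to about 4 mm: the middle of the surface that is visible of it).
- imaging.mark_of(picture, thing): "xyz" ([x, y, z] in m, in world coordinates, good to about 4 mm: a listed point, or the origin of a listed thing).
The state is a dict: "t": time; "qpos": joint angles; "dq": joint speeds; "joint_torque": joint torques, N m; "position": TCP position; "orientation": TCP orientation; "contact_force": force on the tool from outside, world axes, zero at the start; "ft_torque": the same for the moment, N m; "opening": finger opening in m.
Only numpy, scipy, OpenCV 4.12 (cv2) and the standard library are available. Lean on these libraries where they do the work, as an engineer would, in place of code of your own. Each camera call takes 0.05 s, during which the arm holds its last target.

## Working session

There is one attempt and no reset: what is moved stays moved. The work goes in short steps, Python scripts to look and compute and a tool call to move; the robot and the scene stay as the last step left them, time stands still between calls to the robot, and variables do not carry over. Pictures are saved under pics/ and viewed, and the job is handed in when it is done.

Besides the shell and the picture viewer there is one more tool, called as a command line: name --pt "numbers of a row" for each row, then --argument value for the rest. jog_arm: Moves the arm, as the interface text tells. Its arguments: {"type":"object","properties":{"dp":{"type":"array","items":{"type":"array","items":{"type":"number"}}},"roll":{"type":"array","items":{"type":"number"}},"gripper":{"type":"array","items":{"type":"number"}}},"required":["dp","roll","gripper"]}

```bash
mkdir -p pics; ls
cat > h.py <<'E'
from rig import monitor, imaging
import cv2, numpy as np
def save(p,name): cv2.imwrite('pics/'+name+'.png', cv2.cvtColor(p['frame'],cv2.COLOR_RGB2BGR))
def proj(p,X):
    c=p['R']@np.array(X)+np.array(p['t']); x,y=c[0]/c[2],c[1]/c[2]; s=1+p['k1']*(x*x+y*y)
    return p['fx']*x*s+p['cx'],p['fy']*y*s+p['cy']
def cloud(p):
    z=p['z_map'];v,u=np.indices(z.shape)
    K=np.array([[p['fx'],0,p['cx']],[0,p['fy'],p['cy']],[0,0,1.]])
    n=cv2.undistortPoints(np.stack([u.ravel(),v.ravel()],1).astype(np.float64)[:,None],K,np.array([p['k1'],0,0,0.]))[:,0]
    c=np.concatenate([n*z.ravel()[:,None],z.ravel()[:,None]],1)
    return ((c-np.array(p['t']))@np.array(p['R'])).reshape(z.shape+(3,))
E
python3 - <<'E'
from h import *
s=monitor.observe();print(s)
for c in('top','scene'):
    p=imaging.capture(c);save(p,c+'0');np.savez(''+c+'0.npz',**p)
    print(c,p['fx'],p['k1'])
    for n in ['die','guide_top','punch_collar','punch_tip','cap_copper1','cap_copper2','cap_brass','pewter_bowl','square_dish','blanks','ball_hammer','loupe']:
        for r in imaging.mark_of(p,n)[:3]: print(n,np.round(r['xyz'],3),round(r['score'],2),np.round(proj(p,r['xyz'])))
print(monitor.observe()['t'])
E
```

```text
pics
{'t': 0.0, 'qpos': array([-1.34501208e+00,  3.42720484e-01,  1.52504563e+00,  9.09470207e-06,
        1.27539608e+00, -1.46037712e-01]), 'dq': array([-0.00076509, -0.00189478,  0.00075632,  0.00136404, -0.00151453,
        0.00131635]), 'joint_torque': array([ 6.54346641e-04, -4.31236231e+01, -2.44217527e+01,  7.16416142e-02,
        5.58476779e-02, -1.44411010e-04]), 'position': array([ 0.19071053, -0.48898236,  0.40403592]), 'orientation': array([ 0.58339874,  0.39934254,  0.58421   , -0.39858515]), 'contact_force': array([-0.36894571,  1.08729748,  0.10236987]), 'ft_torque': array([0.00860511, 0.01533005, 0.02556497]), 'opening': 0.09181513198289828}
top 387.0663928589927 -0.023414389591324906
die [ 0.602 -0.265  0.003] 0.74 [312. 207.]
guide_top [ 0.6   -0.264  0.084] 0.72 [314. 205.]
punch_collar [ 0.439 -0.246 -0.003] 0.65 [306. 255.]
punch_collar [ 0.598 -0.263  0.126] 0.51 [316. 204.]
punch_collar [ 0.454 -0.189 -0.003] 0.31 [289. 251.]
cap_copper1 [ 0.438 -0.247 -0.001] 0.58 [306. 256.]
cap_copper1 [ 0.416 -0.335 -0.002] 0.49 [333. 262.]
cap_copper2 [ 0.438 -0.247 -0.00
[... 664 characters left out ...]
 0.505  0.29  -0.003] 0.57 [170. 343.]
punch_collar [ 0.601 -0.258  0.128] 0.63 [310. 180.]
cap_copper1 [ 0.719 -0.198  0.002] 0.62 [266. 205.]
cap_copper1 [ 0.696 -0.247 -0.002] 0.62 [283. 202.]
cap_copper1 [ 0.438 -0.246  0.003] 0.58 [349. 244.]
cap_copper2 [ 0.719 -0.198  0.002] 0.62 [266. 205.]
cap_copper2 [ 0.696 -0.247 -0.002] 0.62 [283. 202.]
cap_copper2 [ 0.438 -0.246  0.003] 0.58 [349. 244.]
cap_brass [ 0.452 -0.187  0.003] 0.41 [330. 252.]
square_dish [ 0.506  0.287 -0.003] 0.8 [171. 342.]
blanks [ 0.717 -0.197 -0.001] 0.45 [266. 206.]
blanks [ 0.604 -0.265  0.09 ] 0.18 [311. 189.]
ball_hammer [ 0.602 -0.264  0.088] 0.17 [311. 190.]
loupe [ 0.696 -0.245  0.002] 0.55 [283. 201.]
1.3
```

View pics/top0.png

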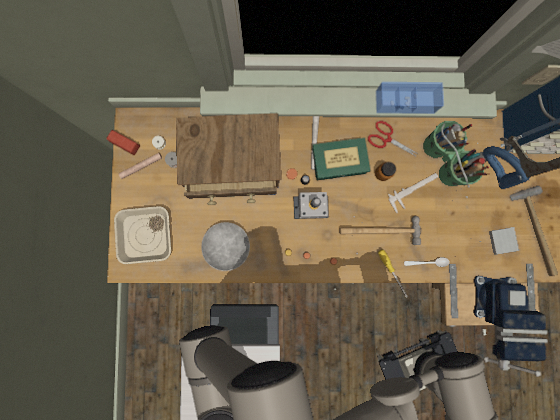

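View pics/scene0.png

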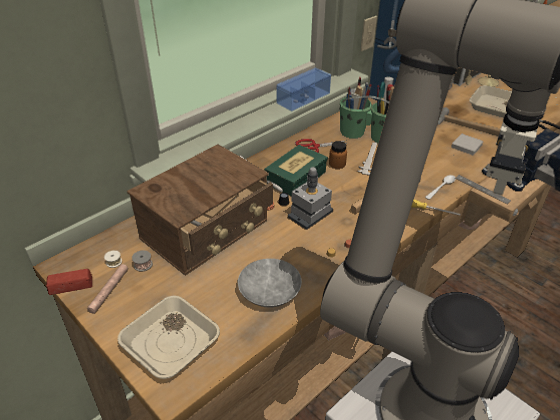

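Run:
```python
from h import *
p=dict(np.load('top0.npz'));W=cloud(p)
for u,v in((306,256),(333,262),(289,252)):
    a=W[v-10:v+10,u-10:u+10].reshape(-1,3);m=(a[:,2]>.007)
    print(m.sum(),a[m].mean(0),a[m].min(0),a[m].max(0))
# punch top
a=W[190:225,295:335].reshape(-1,3);m=a[:,2]>.15;print(m.sum(),a[m].mean(0),a[m].min(0),a[m].max(0))
m=(a[:,2]>.08)&(a[:,2]<.095);print(m.sum(),a[m].min(0),a[m].max(0))
a=W[150:290].reshape(-1,3);
from rig import monitor
s=monitor.observe();w,x,y,z=s['orientation']
from scipy.spatial.transform import Rotation as R
print(R.from_quat([x,y,z,w]).as_matrix())
```

```text
37 [ 0.4414196  -0.24283784  0.04826223] [ 0.43089283 -0.26810882  0.00715305] [ 0.46044291 -0.11343184  1.29423   ]
40 [ 0.42446807 -0.31757943  0.11014483] [ 0.41123827 -0.34295782  0.00707093] [ 0.45581856 -0.11343184  1.29423   ]
40 [ 0.451379   -0.18184959  0.07778623] [ 0.44065473 -0.21172961  0.00729825] [ 0.47360887 -0.11343184  1.29423   ]
59 [ 0.58573904 -0.24532832  0.27557875] [ 0.45581856 -0.27311704  0.15026119] [ 0.61142227 -0.11343184  1.29423   ]
564 [ 0.56258751 -0.30418582  0.08043194] [ 0.64005224 -0.21889691  0.09495341]
[[ 5.57800901e-05  9.31676019e-01  3.63290232e-01]
 [-1.04502850e-04  3.63290236e-01 -9.31676013e-01]
 [-9.99999993e-01  1.40041075e-05  1.17627161e-04]]
```

The top view shows the caps at about (306,256) and (333,262) for copper and (289,252) for brass. The bowl is at (227,246), the dish at (146,234) and the die at (314,205). I'll refine these from the depth map and start moving.

Run:
```python
from h import *
for c in ('top0','scene0'):
  p=dict(np.load(c+'.npz'));W=cloud(p)
  def box(n,x,y,z,r):
    m=(np.hypot(W[...,0]-x,W[...,1]-y)<r)&(W[...,2]>z[0])&(W[...,2]<z[1])&(p['z_map']>0);a=W[m]
    print(c,n,m.sum(),*( [a.mean(0).round(4),((a.min(0)+a.max(0))/2).round(4),a.max(0).round(3)] if m.sum() else []))
  box('cu1',.438,-.247,(.010,.03),.03);box('cu2',.416,-.335,(.01,.03),.03);box('br',.451,-.188,(.01,.03),.03)
  box('head',.6,-.264,(.153,.18),.03);box('guide',.6,-.264,(.082,.095),.08)
  box('bowl',.471,.018,(.022,.05),.12);box('dish',.506,.288,(.022,.05),.15)
```

```text
top0 cu1 33 [ 0.4404 -0.2456  0.0142] [ 0.4407 -0.2457  0.0144] [ 0.451 -0.237  0.019]
top0 cu2 34 [ 0.4217 -0.3349  0.0147] [ 0.4211 -0.3345  0.0154] [ 0.431 -0.326  0.02 ]
top0 br 34 [ 0.4507 -0.1848  0.0144] [ 0.4505 -0.1848  0.0154] [ 0.46  -0.175  0.02 ]
top0 head 40 [ 0.6006 -0.2613  0.1631] [ 0.6    -0.2626  0.1609] [ 0.61  -0.254  0.168]
top0 guide 558 [ 0.6005 -0.2607  0.0886] [ 0.6012 -0.2615  0.0885] [ 0.64  -0.219  0.095]
top0 bowl 469 [0.4697 0.023  0.0289] [0.4703 0.0207 0.0312] [0.548 0.099 0.04 ]
top0 dish 754 [0.5071 0.2996 0.0305] [0.5071 0.2905 0.0312] [0.6   0.384 0.04 ]
scene0 cu1 18 [ 0.4408 -0.2453  0.0129] [ 0.44   -0.2461  0.0137] [ 0.448 -0.235  0.017]
scene0 cu2 0
scene0 br 31 [ 0.4481 -0.1848  0.0125] [ 0.4475 -0.1838  0.0133] [ 0.458 -0.174  0.016]
scene0 head 40 [ 0.597  -0.26    0.1595] [ 0.5995 -0.2609  0.1596] [ 0.61  -0.25   0.166]
scene0 guide 450 [ 0.5941 -0.2559  0.0863] [ 0.5993 -0.2624  0.0883] [ 0.641 -0.216  0.094]
scene0 bowl 497 [0.4831 0.005  0.0277] [0.4697 0.0183 0.0288] [0.549 0.097 0.036]
scene0 dish 1227 [0.5132 0.2885 0.0288] [0.5058 0.2879 0.0294] [0.601 0.383 0.037]
```

jog_arm --pt "40 40 -20" --pt "40 40 -20" --pt "40 40 -20" --roll '[-0.13, -0.12, -0.12]' --gripper '[-0.1, -0.1, -0.1]'

```text
t: 1.68
position: [0.3111, -0.3691, 0.3446]
orientation: [-0.498, -0.503, -0.494, 0.505]
contact_force: [0.8, -0.6, 0.5]
opening: 0.0667
```

jog_arm --pt "50 17 -20" --pt "50 17 -20" --pt "10 0 -10" --pt "0 0 0" --roll '[0, 0, 0, 0]' --gripper '[-0.3, -0.3, -0.3, -0.3]'

```text
t: 2.17
position: [0.4258, -0.3306, 0.2923]
orientation: [-0.498, -0.502, -0.495, 0.505]
contact_force: [-0.5, -0.9, 0.1]
opening: 0.0326
```

Run:
```python
from h import *
s=monitor.observe();print(s['position'],s['opening'],s['t'])
p=imaging.capture('wrist');save(p,'w1');np.savez('w1.npz',**p)
W=cloud(p)
for n,x,y in(('cu1',.44,-.246),('cu2',.421,-.335),('br',.45,-.185)):
    m=(np.hypot(W[...,0]-x,W[...,1]-y)<.03)&(W[...,2]>.010)&(W[...,2]<.02);a=W[m]
    print(n,m.sum(),*([a.mean(0).round(4),((a.min(0)+a.max(0))/2).round(4)] if m.sum() else []))
for n in('cap_copper1','cap_brass'):print([(n,r['xyz'].round(3) if hasattr(r['xyz'],'round') else r['xyz'],r['score']) for r in imaging.mark_of(p,n)])
```

```text
[ 0.4258127  -0.33059468  0.29227432] 0.03262528083533814 2.175
cu1 527 [ 0.4408 -0.2479  0.0131] [ 0.4404 -0.2469  0.0128]
cu2 506 [ 0.4222 -0.3358  0.013 ] [ 0.422  -0.336   0.0129]
br 514 [ 0.4505 -0.1876  0.0131] [ 0.4502 -0.1869  0.0126]
[('cap_copper1', [0.4387, -0.2478, -0.0015], 0.77), ('cap_copper1', [0.4233, -0.3398, 0.0006], 0.68)]
[('cap_brass', [0.4489, -0.1883, -0.001], 0.76)]
```

View pics/w1.png

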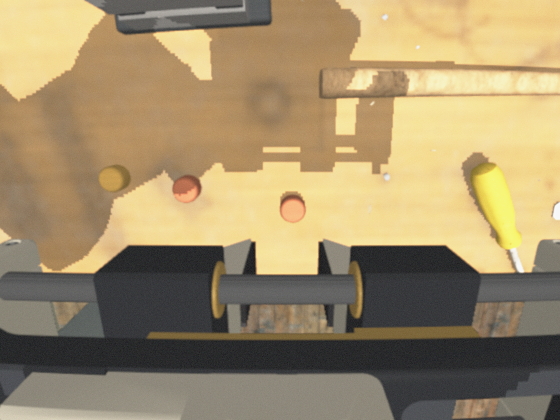

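The wrist picture shows the second copper cap at about (292,208), just ahead of the jaws, which matches the depth fix. I'll descend on it next.

jog_arm --pt "-4 -5 -50" --pt "0 0 -45" --pt "0 0 -15" --pt "0 0 0" --roll '[0, 0, 0, 0]' --gripper '[-0.1, -0.1, -0.1, -0.1]'

```text
t: 2.82
position: [0.4181, -0.3404, 0.1861]
orientation: [-0.5, -0.504, -0.489, 0.507]
contact_force: [0.4, -0.9, -0.4]
opening: 0.0413
```

jog_arm --pt "4 4 -4" --pt "0 0 0" --roll '[0, 0]' --gripper '[-0.1, -0.1]'

```text
t: 3.08
position: [0.4228, -0.3372, 0.1848]
orientation: [-0.501, -0.504, -0.487, 0.507]
contact_force: [-0.2, 1.0, 0.0]
opening: 0.0409
```

jog_arm --pt "0 0 -4" --pt "0 0 0" --pt "0 0 0" --pt "0 0 0" --roll '[0, 0, 0, 0]' --gripper '[-0.1, -1, -1, -1]'

```text
t: 3.58
position: [0.4234, -0.3373, 0.1822]
orientation: [-0.502, -0.504, -0.486, 0.507]
contact_force: [1.0, -0.4, 0.6]
opening: 0.0209
```

```bash
cat >> h.py <<'E'
from scipy.spatial.transform import Rotation as R_
def st():
    s=monitor.observe();w,x,y,z=s['orientation'];m=R_.from_quat([x,y,z,w]).as_matrix()
    print('t',round(s['t'],2),'p',s['position'].round(4),'xaxis',m[:,0].round(3),'jaw',m[:,2].round(3),'F',s['contact_force'].round(1),'op',round(s['opening'],4))
    return s
E
python3 -c "
from h import *
st()"
```

```text
t 3.58 p [ 0.4234 -0.3373  0.1822] xaxis [ 0.013 -0.02  -1.   ] jaw [-0.022 -1.     0.019] F [ 1.  -0.4  0.6] op 0.0209
```

jog_arm --pt "0 0 40" --pt "10 50 30" --pt "10 60 0" --pt "10 60 0" --pt "10 60 0" --roll '[0, 0, 0, 0, 0]' --gripper '[-1, -1, -1, -1, -1]'

```text
t: 4.2
position: [0.4636, -0.1054, 0.2545]
orientation: [-0.502, -0.507, -0.483, 0.509]
contact_force: [1.9, -0.8, -0.3]
opening: 0.0206
```

```bash
python3 -c "
from h import *
st()"
```

```text
t 4.2 p [ 0.4636 -0.1054  0.2545] xaxis [ 0.017 -0.021 -1.   ] jaw [-0.031 -0.999  0.021] F [ 1.9 -0.8 -0.3] op 0.0206
```

jog_arm --pt "10 60 0" --pt "10 60 0" --pt "8 5 0" --pt "0 0 -30" --pt "0 0 -22" --roll '[0, 0, 0, 0, 0]' --gripper '[-1, -1, -1, -1, -1]'

```text
t: 4.82
position: [0.4931, 0.0268, 0.2036]
orientation: [0.505, 0.507, 0.482, -0.505]
contact_force: [0.2, -0.3, 0.3]
opening: 0.0202
```

jog_arm --pt "0 -4 -10" --pt "0 0 -2" --pt "0 0 0" --pt "0 0 0" --roll '[0, 0, 0, 0]' --gripper '[-1, -1, -0.4, -0.4]'

```text
t: 5.32
position: [0.4936, 0.0203, 0.1913]
orientation: [0.505, 0.507, 0.482, -0.506]
contact_force: [-0.8, 0.2, 0.3]
opening: 0.0274
```

```bash
python3 -c "
from h import *
st()"
```

```text
t 5.33 p [0.4936 0.0203 0.1913] xaxis [ 0.023 -0.022 -0.999] jaw [-0.027 -0.999  0.022] F [-0.8  0.2  0.3] op 0.0274
```

jog_arm --pt "0 0 45" --pt "-10 -55 15" --pt "-13 -62 0" --pt "-13 -62 0" --pt "-12 -60 0" --roll '[0, 0, 0, 0, 0]' --gripper '[-0.3, -0.1, -0.1, -0.1, -0.1]'

```text
t: 5.95
position: [0.4458, -0.2198, 0.2569]
orientation: [0.51, 0.506, 0.481, -0.503]
contact_force: [1.3, 0.8, 0.5]
opening: 0.0416
```

```bash
python3 -c "
from h import *
st()"
```

```text
t 5.95 p [ 0.4458 -0.2198  0.2569] xaxis [ 0.032 -0.026 -0.999] jaw [-0.017 -1.     0.026] F [1.3 0.8 0.5] op 0.0416
```

jog_arm --pt "-11 -23 -30" --pt "0 0 -30" --pt "0 0 0" --roll '[0, 0, 0]' --gripper '[-0.1, -0.1, -0.1]'

```text
t: 6.32
position: [0.4337, -0.2488, 0.1984]
orientation: [0.511, 0.507, 0.477, -0.504]
contact_force: [-0.4, 0.2, 1.2]
opening: 0.0415
```

```bash
python3 -c "
from h import *
st()"
```

```text
t 6.33 p [ 0.4337 -0.2488  0.1984] xaxis [ 0.037 -0.032 -0.999] jaw [-0.025 -0.999  0.031] F [-0.4  0.2  1.2] op 0.0415
```

jog_arm --pt "0 7 -15" --pt "0 0 0" --roll '[0, 0]' --gripper '[-0.1, -0.1]'

```text
t: 6.58
position: [0.4346, -0.2418, 0.1857]
orientation: [0.512, 0.507, 0.476, -0.504]
contact_force: [-0.2, -0.5, 0.3]
opening: 0.0408
```

```bash
python3 -c "
from h import *
st()
p=imaging.capture('wrist');save(p,'w2')
st()"
```

```text
t 6.58 p [ 0.4346 -0.2418  0.1857] xaxis [ 0.04  -0.034 -0.999] jaw [-0.024 -0.999  0.033] F [-0.2 -0.5  0.3] op 0.0408
t 6.62 p [ 0.4351 -0.2423  0.1865] xaxis [ 0.042 -0.035 -0.998] jaw [-0.024 -0.999  0.034] F [-0.3 -0.5 -0. ] op 0.0411
```

View pics/w2.png

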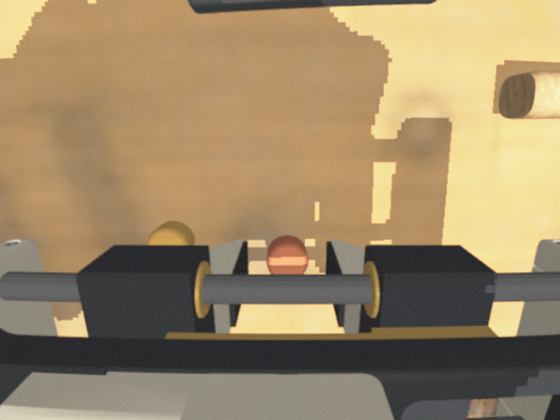

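The copper cap sits centred between the pads at about (288,256). I'll lower a little and close.

jog_arm --pt "0 0 -4" --pt "0 0 0" --pt "0 0 0" --pt "0 0 0" --roll '[0, 0, 0, 0]' --gripper '[-0.3, -1, -1, -1]'

```text
t: 7.12
position: [0.4362, -0.2428, 0.1849]
orientation: [0.515, 0.507, 0.473, -0.503]
contact_force: [-0.3, -0.2, -0.2]
opening: 0.0207
```

```bash
python3 -c "
from h import *
st()"
```

```text
t 7.12 p [ 0.4362 -0.2428  0.1849] xaxis [ 0.046 -0.038 -0.998] jaw [-0.023 -0.999  0.037] F [-0.3 -0.2 -0.2] op 0.0207
```

```bash
python3 -c "
from h import *
print(st()['qpos'].round(3))"
```

```text
t 7.12 p [ 0.4362 -0.2428  0.1849] xaxis [ 0.046 -0.038 -0.998] jaw [-0.023 -0.999  0.037] F [-0.3 -0.2 -0.2] op 0.0207
[-0.661  0.581  1.866 -0.003  0.635  0.935]
```

jog_arm --pt "0 0 45" --pt "0 50 25" --pt "0 62 0" --pt "0 62 0" --pt "0 60 0" --roll '[0, 0, 0.18, 0.18, 0.18]' --gripper '[-1, -1, -1, -1, -1]'

```text
t: 7.75
position: [0.4363, -0.0068, 0.2575]
orientation: [0.633, 0.362, 0.591, -0.344]
contact_force: [0.7, 0.9, -0.2]
opening: 0.0203
```

```bash
python3 -c "
from h import *
print(st()['qpos'].round(3))"
```

```text
t 7.75 p [ 0.4363 -0.0068  0.2575] xaxis [ 0.064 -0.009 -0.998] jaw [ 0.5   -0.865  0.04 ] F [ 0.7  0.9 -0.2] op 0.0203
[-0.193  0.366  1.978  0.005  0.734  0.85 ]
```

jog_arm --pt "0 18 -20" --pt "0 0 -30" --pt "0 0 -13" --pt "0 0 0" --pt "0 0 0" --roll '[0.18, 0.18, 0, 0, 0]' --gripper '[-1, -1, -1, -1, -0.4]'

```text
t: 8.38
position: [0.4358, 0.0162, 0.1943]
orientation: [0.688, 0.244, 0.648, -0.218]
contact_force: [-0.1, -0.4, 0.8]
opening: 0.0256
```

```bash
python3 -c "
from h import *
st()"
```

```text
t 8.38 p [0.4358 0.0162 0.1943] xaxis [ 0.065  0.016 -0.998] jaw [ 0.785 -0.618  0.042] F [-0.1 -0.4  0.8] op 0.0256
```

jog_arm --pt "0 0 45" --pt "0 -30 20" --pt "0 -40 0" --pt "0 -40 0" --pt "0 -40 0" --roll '[0, 0.18, 0.18, 0.18, 0.18]' --gripper '[-0.3, -0.1, -0.1, -0.1, -0.1]'

```text
t: 9.0
position: [0.4361, -0.133, 0.2655]
orientation: [0.723, -0.004, 0.689, 0.039]
contact_force: [0.8, 0.2, 0.1]
opening: 0.0413
```

jog_arm --pt "0 -30 0" --pt "0 -20 0" --pt "0 0 0" --pt "0 0 0" --pt "0 0 0" --roll '[0.18, 0.18, 0.18, 0.18, 0.18]' --gripper '[-0.1, -0.1, -0.1, -0.1, -0.1]'

```text
t: 9.62
position: [0.4356, -0.1896, 0.2701]
orientation: [0.633, -0.312, 0.614, 0.355]
contact_force: [-0.9, -0.4, 1.0]
opening: 0.0414
```

```bash
python3 -c "
from h import *
print(st()['qpos'])"
```

```text
t 9.62 p [ 0.4356 -0.1896  0.2701] xaxis [-0.005  0.067 -0.998] jaw [0.555 0.83  0.053] F [-0.9 -0.4  1. ] op 0.0414
[-0.58785006  0.42218818  1.82837514  0.06563045  0.93342533 -1.61077489]
```

jog_arm --pt "20 -5 -10" --pt "0 0 -10" --pt "0 0 -10" --pt "0 0 0" --roll '[0.18, 0.18, 0.18, 0]' --gripper '[-0.1, -0.1, -0.1, -0.1]'

```text
t: 10.12
position: [0.4562, -0.196, 0.2431]
orientation: [0.512, -0.47, 0.504, 0.513]
contact_force: [0.1, -0.1, 0.7]
opening: 0.0411
```

Run:
```python
from h import *
st()
p=imaging.capture('wrist');save(p,'w3')
W=cloud(p)
for n,x,y in(('br',.45,-.187),):
    m=(np.hypot(W[...,0]-x,W[...,1]-y)<.03)&(W[...,2]>.010)&(W[...,2]<.02);a=W[m]
    print(n,m.sum(),*([a.mean(0).round(4),((a.min(0)+a.max(0))/2).round(4)] if m.sum() else []))
st()
```

```text
t 10.12 p [ 0.4562 -0.196   0.2431] xaxis [-0.034  0.052 -0.998] jaw [0.035 0.998 0.05 ] F [ 0.1 -0.1  0.7] op 0.0411
br 749 [ 0.4488 -0.1863  0.013 ] [ 0.4496 -0.1863  0.0126]
t 10.18 p [ 0.4564 -0.196   0.2435] xaxis [-0.033  0.051 -0.998] jaw [0.036 0.998 0.05 ] F [0.1 0.3 0.6] op 0.0416
```

View pics/w3.png

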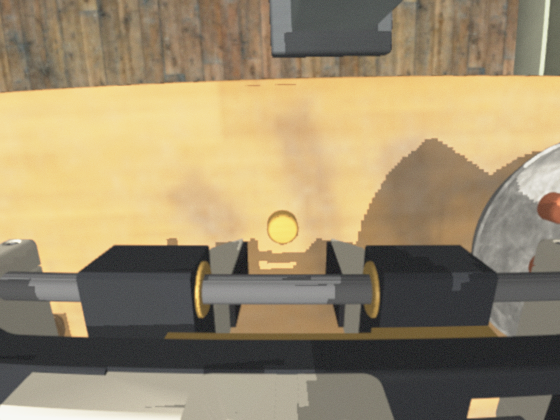

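The brass cap is centred at (282,227), and the copper caps show in the bowl at the right edge. Next I'll go down.

jog_arm --pt "0 0 -30" --pt "0 0 -25" --pt "0 0 0" --roll '[0, 0, 0]' --gripper '[-0.1, -0.1, -0.1]'

```text
t: 10.55
position: [0.457, -0.1968, 0.1904]
orientation: [0.516, -0.469, 0.507, 0.507]
contact_force: [0.5, -1.0, 0.4]
opening: 0.0413
```

```bash
python3 -c "
from h import *
st()"
```

```text
t 10.55 p [ 0.457  -0.1968  0.1904] xaxis [-0.027  0.048 -0.998] jaw [0.048 0.998 0.047] F [ 0.5 -1.   0.4] op 0.0413
```

jog_arm --pt "-2 1 -8" --pt "0 0 0" --pt "0 0 0" --pt "0 0 0" --roll '[0, 0, 0, 0]' --gripper '[-0.3, -1, -1, -1]'

```text
t: 11.05
position: [0.4557, -0.1964, 0.1851]
orientation: [0.518, -0.47, 0.507, 0.504]
contact_force: [-0.3, 0.4, 0.3]
opening: 0.0206
```

jog_arm --pt "0 0 45" --pt "5 50 30" --pt "10 62 0" --pt "10 62 0" --pt "10 62 0" --roll '[0, 0, 0, 0, 0]' --gripper '[-1, -1, -1, -1, -1]'

```text
t: 11.68
position: [0.4913, 0.0394, 0.2643]
orientation: [0.522, -0.469, 0.508, 0.5]
contact_force: [0.9, -1.2, -0.9]
opening: 0.0201
```

```bash
python3 -c "
from h import *
st()"
```

```text
t 11.68 p [0.4913 0.0394 0.2643] xaxis [-0.016  0.045 -0.999] jaw [0.061 0.997 0.044] F [ 0.9 -1.2 -0.9] op 0.0201
```

jog_arm --pt "0 62 0" --pt "0 62 0" --pt "0 62 0" --pt "0 62 0" --pt "0 0 -30" --roll '[0, 0, 0, 0, 0]' --gripper '[-1, -1, -1, -1, -1]'

```text
t: 12.3
position: [0.491, 0.2942, 0.2379]
orientation: [0.524, -0.472, 0.503, 0.5]
contact_force: [1.0, -0.8, -1.3]
opening: 0.0204
```

```bash
python3 -c "
from h import *
st()"
```

```text
t 12.3 p [0.491  0.2942 0.2379] xaxis [-0.006  0.049 -0.999] jaw [0.056 0.997 0.048] F [ 1.  -0.8 -1.3] op 0.0204
```

jog_arm --pt "0 0 -30" --pt "0 0 -15" --pt "0 0 -1" --pt "0 0 0" --pt "0 0 0" --roll '[0, 0, 0, 0, 0]' --gripper '[-1, -1, -1, -0.4, -0.4]'

```text
t: 12.92
position: [0.4908, 0.295, 0.1913]
orientation: [0.524, -0.472, 0.503, 0.5]
contact_force: [-0.5, -0.2, -0.0]
opening: 0.0272
```

jog_arm --pt "0 0 60" --pt "0 0 60" --pt "0 -30 60" --pt "0 -62 0" --pt "0 -62 0" --roll '[0, 0, 0, 0, 0]' --gripper '[-0.1, 0, 0, 0, 0]'

```text
t: 13.55
position: [0.4898, 0.1423, 0.3751]
orientation: [0.525, -0.476, 0.499, 0.499]
contact_force: [1.1, -0.6, -0.0]
opening: 0.0459
```

Run:
```python
from h import *
st()
p=imaging.capture('top');save(p,'top1');np.savez('top1.npz',**p)
for n in ['cap_copper1','cap_brass','die','guide_top','punch_collar','pewter_bowl','square_dish','ball_hammer']:
    for r in imaging.mark_of(p,n)[:3]: print(n,np.round(r['xyz'],3),round(r['score'],2),np.round(proj(p,r['xyz'])))
W=cloud(p)
def box(n,x,y,z,r):
    m=(np.hypot(W[...,0]-x,W[...,1]-y)<r)&(W[...,2]>z[0])&(W[...,2]<z[1])&(p['z_map']>0);a=W[m]
    print(n,m.sum(),*( [a.mean(0).round(4),((a.min(0)+a.max(0))/2).round(4),a.max(0).round(3)] if m.sum() else []))
box('head',.6,-.264,(.153,.18),.03);box('guide',.6,-.264,(.082,.095),.08)
```

```text
t 13.55 p [0.4898 0.1423 0.3751] xaxis [ 0.004  0.05  -0.999] jaw [0.049 0.998 0.05 ] F [ 1.1 -0.6 -0. ] op 0.0459
cap_copper1 [0.441 0.018 0.002] 0.56 [227. 255.]
cap_copper1 [0.491 0.017 0.002] 0.53 [227. 240.]
die [ 0.6   -0.267  0.004] 0.67 [312. 207.]
guide_top [ 0.599 -0.265  0.085] 0.75 [315. 205.]
punch_collar [ 0.597 -0.26   0.123] 0.67 [314. 204.]
pewter_bowl [0.471 0.017 0.002] 0.93 [227. 246.]
ball_hammer [ 0.52  -0.494 -0.   ] 0.55 [380. 231.]
head 41 [ 0.6007 -0.2614  0.1625] [ 0.6011 -0.2608  0.1604] [ 0.61  -0.249  0.168]
guide 558 [ 0.6006 -0.2608  0.0884] [ 0.6012 -0.2615  0.0886] [ 0.64  -0.219  0.095]
```

View pics/top1.png

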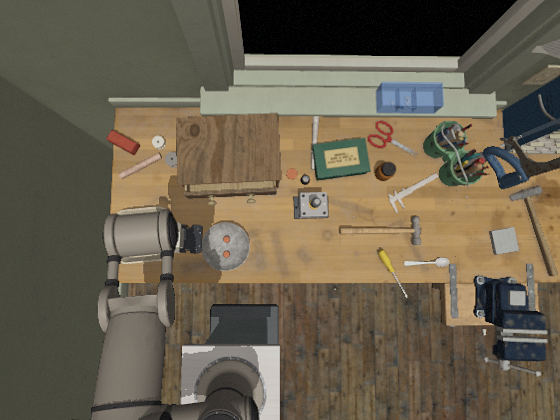

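Both copper caps show in the bowl, at (227,240) and (227,255). The arm hides the dish, so I'll check the brass cap later. I'm checking the chest height and joint angles before travelling to the die.

Run:
```python
from h import *
p=dict(np.load('top1.npz'));W=cloud(p)
m=(W[...,1]>-.2)&(W[...,1]<.15)&(W[...,0]>.6)&(W[...,0]<.9)&(W[...,2]>.05)&(W[...,2]<.5);a=W[m]
print(a.min(0),a.max(0)); 
print(st()['qpos'])
```

```text
[ 0.60007099 -0.1999763   0.05893899] [0.89999772 0.14998228 0.17967035]
t 14.0 p [0.4901 0.1449 0.3732] xaxis [-0.     0.05  -0.999] jaw [0.049 0.998 0.05 ] F [0.3 0.4 0.1] op 0.0458
[ 0.12370147  0.34179486  1.61721761  0.05348431  1.1770306  -1.41880454]
```

jog_arm --pt "0 -55 0" --pt "0 -55 0" --pt "0 -55 0" --pt "0 -55 0" --pt "0 -55 0" --roll '[0.18, 0.18, 0.18, 0.18, 0.18]' --gripper '[0.2, 0.2, 0.2, 0.2, 0.2]'

```text
t: 14.62
position: [0.4914, -0.1147, 0.3724]
orientation: [0.258, -0.643, 0.247, 0.677]
contact_force: [1.3, -0.2, 0.4]
opening: 0.0551
```

```bash
python3 -c "
from h import *
print(st()['qpos'])"
```

```text
t 14.62 p [ 0.4914 -0.1147  0.3724] xaxis [-0.039  0.032 -0.999] jaw [-0.744  0.666  0.051] F [ 1.3 -0.2  0.4] op 0.0551
[-0.38550635  0.34567414  1.61372286  0.01605316  1.23056987 -2.80237299]
```

jog_arm --pt "20 -50 0" --pt "30 -50 0" --pt "30 -45 0" --pt "30 0 0" --pt "0 0 0" --roll '[-0.05, 0, 0, 0, 0]' --gripper '[0.2, 0.2, 0.2, 0.2, 0.2]'

```text
t: 15.25
position: [0.6061, -0.264, 0.3698]
orientation: [0.274, -0.637, 0.261, 0.672]
contact_force: [-0.8, 0.6, 0.1]
opening: 0.0551
```

Run:
```python
from h import *
print(st()['qpos'])
p=imaging.capture('wrist');save(p,'w4');np.savez('w4.npz',**p)
for n in ['guide_top','punch_collar']:
    for r in imaging.mark_of(p,n)[:3]: print(n,np.round(r['xyz'],3),round(r['score'],2),np.round(proj(p,r['xyz'])))
W=cloud(p)
def box(n,x,y,z,r):
    m=(np.hypot(W[...,0]-x,W[...,1]-y)<r)&(W[...,2]>z[0])&(W[...,2]<z[1])&(p['z_map']>0);a=W[m]
    print(n,m.sum(),*( [a.mean(0).round(4),((a.min(0)+a.max(0))/2).round(4),a.max(0).round(3)] if m.sum() else []))
box('head',.6,-.264,(.158,.18),.03);box('collar',.6,-.264,(.145,.153),.03);box('guide',.6,-.264,(.084,.092),.08)
```

```text
t 15.25 p [ 0.6061 -0.264   0.3698] xaxis [-0.039  0.035 -0.999] jaw [-0.712  0.7    0.053] F [-0.8  0.6  0.1] op 0.0551
[-0.5288128   0.63614159  1.13306672  0.01061623  1.42406782 -2.89553487]
punch_collar [ 0.605 -0.262  0.13 ] 0.86 [270. 224.]
head 771 [ 0.6    -0.2639  0.1625] [ 0.601  -0.2629  0.1617] [ 0.611 -0.253  0.165]
collar 549 [ 0.5967 -0.2673  0.1488] [ 0.601  -0.2628  0.149 ] [ 0.615 -0.249  0.153]
guide 7004 [ 0.597  -0.2678  0.0875] [ 0.6008 -0.2626  0.0879] [ 0.64  -0.219  0.092]
```

View pics/w4.png

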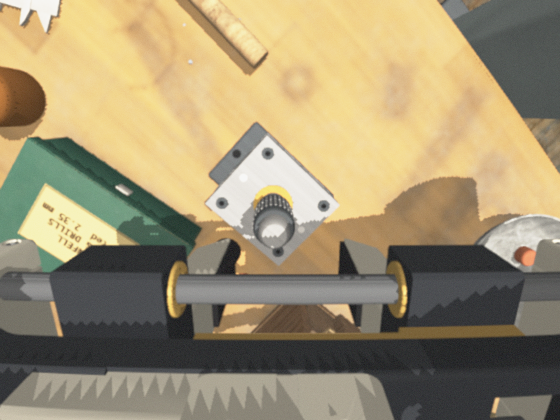

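The punch head is at about (275,228), in line between the jaws, with its axis at about (0.601, -0.263). Before descending I'll test how the tool tilt changes over still rows.

jog_arm --pt "0 0 0" --pt "0 0 0" --pt "0 0 0" --pt "0 0 0" --pt "0 0 0" --roll '[0, 0, 0, 0, 0]' --gripper '[0.2, 0.2, 0.2, 0.2, 0.2]'

```text
t: 16.02
position: [0.603, -0.2624, 0.3724]
orientation: [0.273, -0.637, 0.262, 0.672]
contact_force: [0.3, 0.2, 0.8]
opening: 0.055
```

```bash
python3 -c "
from h import *
print(st()['qpos'])"
```

```text
t 16.02 p [ 0.603  -0.2624  0.3724] xaxis [-0.039  0.034 -0.999] jaw [-0.713  0.7    0.052] F [0.3 0.2 0.8] op 0.055
[-0.52903926  0.62739767  1.14172102  0.00985236  1.42353831 -2.89604097]
```

jog_arm --pt "0 0 0" --pt "0 0 0" --pt "0 0 0" --pt "0 0 0" --pt "0 0 0" --roll '[0, 0, 0, 0, 0]' --gripper '[0.2, 0.2, 0.2, 0.2, 0.2]'

```text
t: 16.65
position: [0.603, -0.2626, 0.3723]
orientation: [0.273, -0.637, 0.262, 0.672]
contact_force: [0.3, -0.8, -0.3]
opening: 0.0551
```

```bash
python3 -c "
from h import *
print(st()['qpos'])"
```

```text
t 16.65 p [ 0.603  -0.2626  0.3723] xaxis [-0.039  0.034 -0.999] jaw [-0.712  0.7    0.052] F [ 0.3 -0.8 -0.3] op 0.0551
[-0.52917258  0.6276774   1.14166538  0.00981008  1.42349515 -2.89607968]
```

jog_arm --pt "-55 0 0" --pt "-55 0 0" --pt "-55 0 0" --pt "0 -10 -60" --pt "0 0 -50" --roll '[-0.1, -0.05, 0, 0, 0]' --gripper '[0.2, 0.2, 0.2, 0.2, 0.2]'

```text
t: 17.27
position: [0.4342, -0.2731, 0.264]
orientation: [0.323, -0.62, 0.311, 0.644]
contact_force: [-0.1, -0.1, -0.5]
opening: 0.0552
```

jog_arm --pt "0 0 -40" --pt "0 0 0" --pt "0 0 0" --pt "0 0 0" --pt "0 0 0" --roll '[0, 0, 0, 0, 0]' --gripper '[0.2, 0.2, 0.2, 0.2, 0.2]'

```text
t: 17.9
position: [0.4344, -0.2736, 0.225]
orientation: [0.323, -0.62, 0.312, 0.643]
contact_force: [0.4, -0.5, 0.1]
opening: 0.0551
```

```bash
python3 -c "
from h import *
print(st()['qpos'])"
```

```text
t 17.9 p [ 0.4344 -0.2736  0.225 ] xaxis [-0.022  0.029 -0.999] jaw [-0.596  0.802  0.036] F [ 0.4 -0.5  0.1] op 0.0551
[-0.71351378  0.54711656  1.76319515  0.01013623  0.86669817 -2.93053791]
```

jog_arm --pt "0 0 -15" --pt "0 0 0" --pt "0 0 0" --pt "0 0 0" --pt "0 0 0" --roll '[0, 0, 0, 0, 0]' --gripper '[0.2, 0.2, 0.2, 0.2, 0.2]'

```text
t: 18.52
position: [0.4347, -0.2737, 0.21]
orientation: [0.323, -0.621, 0.312, 0.643]
contact_force: [-0.0, -0.5, -1.0]
opening: 0.0546
```

jog_arm --pt "0 0 0" --pt "0 0 0" --pt "0 0 0" --pt "0 0 0" --pt "0 0 0" --roll '[0, 0, 0, 0, 0]' --gripper '[0.2, 0.2, 0.2, 0.2, 0.2]'

```text
t: 19.15
position: [0.4347, -0.2737, 0.2102]
orientation: [0.323, -0.621, 0.312, 0.642]
contact_force: [-0.0, 0.6, -0.3]
opening: 0.0548
```

```bash
python3 -c "
from h import *
print(st()['qpos'])"
```

```text
t 19.15 p [ 0.4347 -0.2737  0.2102] xaxis [-0.02   0.028 -0.999] jaw [-0.597  0.802  0.034] F [-0.   0.6 -0.3] op 0.0548
[-0.71330193  0.5709163   1.77399556  0.01049079  0.82984844 -2.9310924 ]
```

jog_arm --pt "0 0 50" --pt "0 0 50" --pt "0 0 0" --roll '[0, 0, 0]' --gripper '[0.2, 0.2, 0.2]'

```text
t: 19.52
position: [0.4344, -0.2736, 0.3122]
orientation: [0.323, -0.62, 0.312, 0.643]
contact_force: [0.3, -0.6, 0.2]
opening: 0.0554
```

```bash
python3 -c "
from h import *
st()"
```

```text
t 19.52 p [ 0.4344 -0.2736  0.3122] xaxis [-0.022  0.029 -0.999] jaw [-0.597  0.802  0.036] F [ 0.3 -0.6  0.2] op 0.0554
```

jog_arm --pt "0 0 -50" --pt "0 0 -50" --pt "0 0 0" --roll '[0, 0, 0]' --gripper '[0.2, 0.2, 0.2]'

```text
t: 19.9
position: [0.434, -0.2731, 0.2097]
orientation: [0.323, -0.621, 0.312, 0.643]
contact_force: [-0.3, 0.3, 0.5]
opening: 0.0551
```

```bash
python3 -c "
from h import *
st()"
```

```text
t 19.9 p [ 0.434  -0.2731  0.2097] xaxis [-0.02   0.028 -0.999] jaw [-0.597  0.802  0.034] F [-0.3  0.3  0.5] op 0.0551
```

jog_arm --pt "-50 0 0" --pt "-50 0 0" --pt "0 0 0" --roll '[0, 0, 0]' --gripper '[0.2, 0.2, 0.2]'

```text
t: 20.27
position: [0.3327, -0.2736, 0.2123]
orientation: [0.322, -0.622, 0.312, 0.642]
contact_force: [1.1, 0.3, 0.2]
opening: 0.0553
```

```bash
python3 -c "
from h import *
print(st()['qpos'])"
```

```text
t 20.27 p [ 0.3327 -0.2736  0.2123] xaxis [-0.018  0.026 -1.   ] jaw [-0.598  0.801  0.031] F [1.1 0.3 0.2] op 0.0553
[-0.867459    0.4607183   1.99893739  0.00389838  0.71324338 -3.08246579]
```

jog_arm --pt "50 0 0" --pt "50 0 0" --pt "0 0 0" --roll '[0, 0, 0]' --gripper '[0.2, 0.2, 0.2]'

```text
t: 20.65
position: [0.4377, -0.2752, 0.2172]
orientation: [0.322, -0.625, 0.313, 0.638]
contact_force: [-0.2, 0.4, -0.1]
opening: 0.0549
```

```bash
python3 -c "
from h import *
st()"
```

```text
t 20.65 p [ 0.4377 -0.2752  0.2172] xaxis [-0.011  0.02  -1.   ] jaw [-0.596  0.803  0.023] F [-0.2  0.4 -0.1] op 0.0549
```

jog_arm --pt "-50 20 0" --pt "-50 20 0" --pt "0 0 0" --pt "50 -20 0" --pt "50 -20 0" --roll '[0, 0, 0, 0, 0]' --gripper '[0.2, 0.2, 0.2, 0.2, 0.2]'

```text
t: 21.28
position: [0.4367, -0.2743, 0.2215]
orientation: [0.322, -0.626, 0.314, 0.637]
contact_force: [0.2, -1.0, -0.0]
opening: 0.0551
```

```bash
python3 -c "
from h import *
print(st()['qpos'])"
```

```text
t 21.27 p [ 0.4367 -0.2743  0.2215] xaxis [-0.009  0.018 -1.   ] jaw [-0.596  0.803  0.02 ] F [ 0.2 -1.  -0. ] op 0.0551
[-0.71149384  0.55274871  1.76572185  0.00967427  0.84161765 -2.92702331]
```

jog_arm --pt "-50 20 0" --pt "-50 20 0" --pt "0 0 0" --pt "50 -20 0" --pt "50 -20 0" --roll '[0, 0, 0, 0, 0]' --gripper '[0.2, 0.2, 0.2, 0.2, 0.2]'

```text
t: 21.9
position: [0.4451, -0.2809, 0.2255]
orientation: [-0.32, 0.632, -0.316, -0.632]
contact_force: [0.7, -0.2, -0.2]
opening: 0.0551
```

```bash
python3 -c "
from h import *
print(st()['qpos'])"
```

```text
t 21.9 p [ 0.4451 -0.2809  0.2255] xaxis [ 0.003  0.006 -1.   ] jaw [-0.595  0.803  0.003] F [ 0.7 -0.2 -0.2] op 0.0551
[-0.71036555  0.55769121  1.73942312  0.00884026  0.84611719 -2.92474205]
```

The tool is now vertical to within 0.007 rad. I'll go up and over the punch.

jog_arm --pt "0 0 60" --pt "0 0 60" --pt "50 8 25" --pt "50 8 0" --pt "50 0 0" --roll '[0, 0, 0, 0, 0]' --gripper '[0.2, 0.2, 0.2, 0.2, 0.2]'

```text
t: 22.52
position: [0.6054, -0.2679, 0.3771]
orientation: [-0.321, 0.633, -0.316, -0.629]
contact_force: [0.7, -0.7, -0.8]
opening: 0.055
```

```bash
python3 -c "
from h import *
st()"
```

```text
t 22.52 p [ 0.6054 -0.2679  0.3771] xaxis [ 0.009  0.004 -1.   ] jaw [-0.594  0.805 -0.002] F [ 0.7 -0.7 -0.8] op 0.055
```

jog_arm --pt "-5 4 0" --pt "0 0 0" --roll '[0, 0]' --gripper '[0.2, 0.2]'

```text
t: 22.78
position: [0.604, -0.263, 0.377]
orientation: [-0.32, 0.635, -0.315, -0.629]
contact_force: [0.2, 0.8, 0.4]
opening: 0.0548
```

Run:
```python
from h import *
print(st()['qpos'])
p=imaging.capture('wrist');save(p,'w5');np.savez('w5.npz',**p)
W=cloud(p)
def box(n,x,y,z,r):
    m=(np.hypot(W[...,0]-x,W[...,1]-y)<r)&(W[...,2]>z[0])&(W[...,2]<z[1])&(p['z_map']>0);a=W[m]
    print(n,m.sum(),*( [a.mean(0).round(4),((a.min(0)+a.max(0))/2).round(4),a.max(0).round(3)] if m.sum() else []))
box('head',.6,-.264,(.158,.18),.03);box('collar',.6,-.264,(.145,.153),.03);box('guide',.6,-.264,(.084,.092),.08)
p=imaging.capture('top');save(p,'top2')
for r in imaging.mark_of(p,'cap_brass')[:2]+imaging.mark_of(p,'square_dish')[:1]: print(np.round(r['xyz'],3),r['score'])
```

```text
t 22.77 p [ 0.604 -0.263  0.377] xaxis [ 0.011  0.003 -1.   ] jaw [-0.596  0.803 -0.005] F [0.2 0.8 0.4] op 0.0548
[-0.52866737  0.610313    1.15944281  0.00823943  1.36343336 -2.73962419]
head 724 [ 0.5998 -0.2636  0.1625] [ 0.6006 -0.2631  0.1618] [ 0.61  -0.253  0.166]
collar 512 [ 0.596  -0.2665  0.1488] [ 0.6007 -0.2627  0.1491] [ 0.614 -0.249  0.153]
guide 6740 [ 0.5962 -0.2664  0.0875] [ 0.6009 -0.2626  0.0878] [ 0.64  -0.219  0.092]
[ 0.602 -0.263  0.019] 0.6
[0.486 0.304 0.001] 0.4
[0.509 0.288 0.001] 0.76
```

View pics/w5.png

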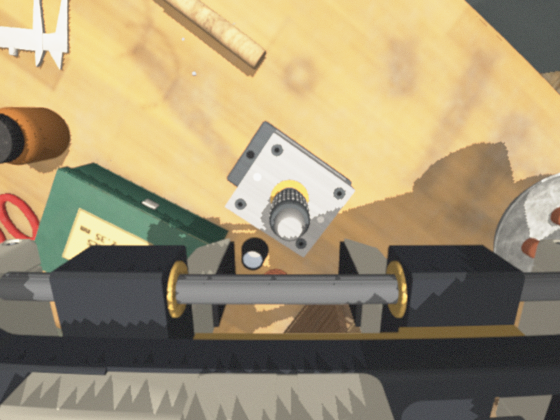

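View pics/top2.png

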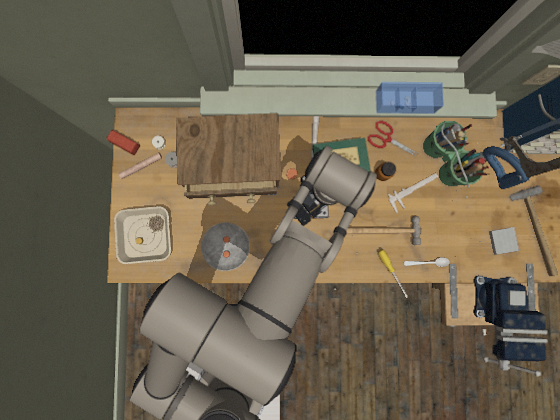

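The brass cap lies in the dish at (139,241) and both copper caps are in the bowl. The punch is lined up at (290,225), so I'll descend over the collar.

jog_arm --pt "-5 -1 -40" --pt "0 0 -35" --pt "0 0 0" --roll '[0, 0, 0]' --gripper '[0.2, 0.2, 0.2]'

```text
t: 23.35
position: [0.5962, -0.2659, 0.3032]
orientation: [-0.322, 0.635, -0.317, -0.627]
contact_force: [1.2, -0.4, 0.3]
opening: 0.0554
```

```bash
python3 -c "
from h import *
st()"
```

```text
t 23.35 p [ 0.5962 -0.2659  0.3032] xaxis [ 0.014  0.001 -1.   ] jaw [-0.593  0.805 -0.008] F [ 1.2 -0.4  0.3] op 0.0554
```

jog_arm --pt "2 3 -14" --pt "0 0 0" --pt "0 0 0" --roll '[0, 0, 0]' --gripper '[0.2, 0.2, 0.2]'

```text
t: 23.72
position: [0.5988, -0.2634, 0.2925]
orientation: [-0.322, 0.637, -0.317, -0.624]
contact_force: [0.4, 0.1, 1.1]
opening: 0.0549
```

```bash
python3 -c "
from h import *
st()
p=imaging.capture('wrist');save(p,'w6')"
```

```text
t 23.73 p [ 0.5988 -0.2634  0.2925] xaxis [ 0.019 -0.002 -1.   ] jaw [-0.592  0.806 -0.013] F [0.4 0.1 1.1] op 0.0549
```

View pics/w6.png

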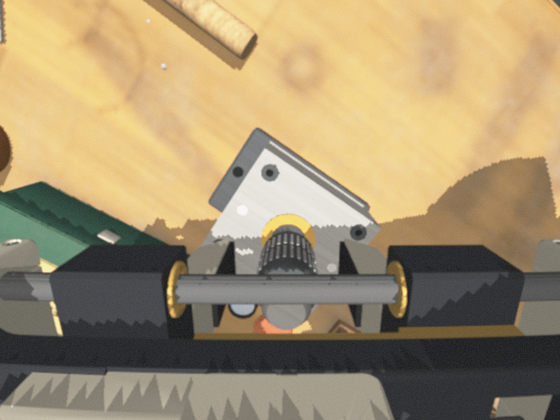

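The collar is centred between the pads at (287,260), so I'll close on it.

jog_arm --pt "0 0 -2" --pt "0 0 0" --pt "0 0 0" --roll '[0, 0, 0]' --gripper '[-0.2, -1, -1]'

```text
t: 24.15
position: [0.5989, -0.2634, 0.2913]
orientation: [-0.322, 0.638, -0.317, -0.624]
contact_force: [-0.2, 1.0, -0.1]
opening: 0.0296
```

```bash
python3 -c "
from h import *
st()"
```

```text
t 24.15 p [ 0.5989 -0.2634  0.2913] xaxis [ 0.021 -0.003 -1.   ] jaw [-0.592  0.806 -0.015] F [-0.2  1.  -0.1] op 0.0296
```

jog_arm --pt "0 0 0" --pt "0 0 4" --roll '[0, 0]' --gripper '[-1, -1]'

```text
t: 24.4
position: [0.5985, -0.263, 0.2942]
orientation: [-0.322, 0.637, -0.317, -0.625]
contact_force: [1.2, -0.4, -5.4]
opening: 0.0273
```

```bash
python3 -c "
from h import *
s=st();print(s['ft_torque'])"
```

```text
t 24.4 p [ 0.5985 -0.263   0.2942] xaxis [ 0.018 -0.001 -1.   ] jaw [-0.592  0.806 -0.012] F [ 1.2 -0.4 -5.4] op 0.0273
[ 0.05719644 -0.22865845  0.00058291]
```

jog_arm --pt "0 0 10" --pt "0 0 10" --roll '[0, 0]' --gripper '[-1, -1]'

```text
t: 24.65
position: [0.5986, -0.2632, 0.3138]
orientation: [-0.322, 0.636, -0.317, -0.626]
contact_force: [2.1, -0.3, -6.4]
opening: 0.0276
```

```bash
python3 -c "
from h import *
s=st();print(s['ft_torque'])"
```

```text
t 24.65 p [ 0.5986 -0.2632  0.3138] xaxis [ 0.017 -0.001 -1.   ] jaw [-0.592  0.806 -0.01 ] F [ 2.1 -0.3 -6.4] op 0.0276
[ 0.034152   -0.40973884 -0.01048787]
```

jog_arm --pt "0 0 10" --pt "0 0 10" --pt "0 0 0" --roll '[0, 0, 0]' --gripper '[-1, -1, -1]'

```text
t: 25.02
position: [0.5986, -0.2632, 0.3368]
orientation: [-0.322, 0.637, -0.317, -0.625]
contact_force: [-0.5, 0.7, -5.1]
opening: 0.0277
```

Run:
```python
from h import *
s=st();print(s['ft_torque'])
p=imaging.capture('scene');save(p,'s3')
f=p['frame'];c=cv2.resize(f[130:260,230:400],None,fx=4,fy=4,interpolation=cv2.INTER_CUBIC);cv2.imwrite('pics/s3c.png',c[...,::-1])
for n in('punch_tip','guide_top','die'):
  for r in imaging.mark_of(p,n)[:2]:print(n,np.round(r['xyz'],3),r['score'])
```

```text
t 25.02 p [ 0.5986 -0.2632  0.3368] xaxis [ 0.018 -0.002 -1.   ] jaw [-0.592  0.806 -0.012] F [-0.5  0.7 -5.1] op 0.0277
[ 0.12942798 -0.08857973  0.03768707]
guide_top [ 0.506  0.291 -0.001] 0.74
guide_top [ 0.602 -0.262  0.089] 0.63
die [ 0.6   -0.263  0.005] 0.9
```

View pics/s3c.png

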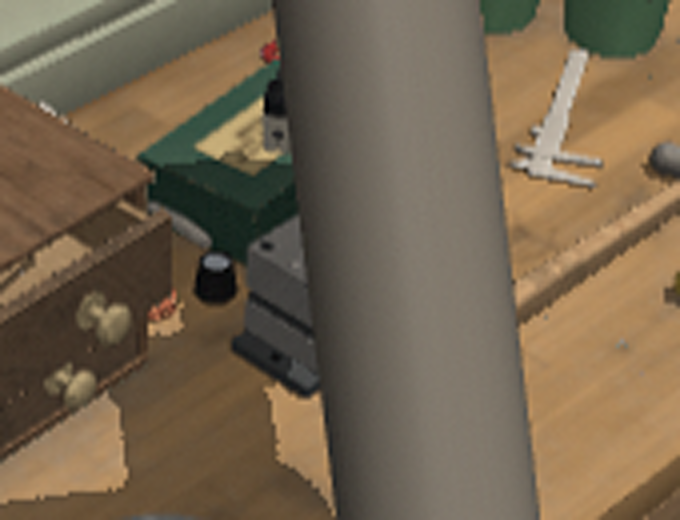

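jog_arm --pt "0 0 2" --pt "0 0 0" --roll '[0, 0]' --gripper '[-1, -1]'

```text
t: 25.48
position: [0.5987, -0.2632, 0.3367]
orientation: [-0.322, 0.636, -0.317, -0.626]
contact_force: [0.5, -0.7, -4.4]
opening: 0.0277
```

Run:
```python
from h import *
s=st();print(s['ft_torque'])
p=imaging.capture('wrist');save(p,'w7')
W=cloud(p)
def box(n,x,y,z,r):
    m=(np.hypot(W[...,0]-x,W[...,1]-y)<r)&(W[...,2]>z[0])&(W[...,2]<z[1])&(p['z_map']>0);a=W[m]
    print(n,m.sum(),*( [a.mean(0).round(4),a.min(0).round(4),a.max(0).round(4)] if m.sum() else []))
box('head',.6,-.264,(.2,.23),.012);box('guide',.6,-.264,(.084,.092),.08)
st()
```

```text
t 25.48 p [ 0.5987 -0.2632  0.3367] xaxis [ 0.016 -0.    -1.   ] jaw [-0.592  0.806 -0.01 ] F [ 0.5 -0.7 -4.4] op 0.0277
[ 0.0217314  -0.39687847 -0.03909304]
head 1060 [ 0.6007 -0.2619  0.2085] [ 0.5929 -0.2711  0.2033] [ 0.6099 -0.2522  0.2107]
guide 8022 [ 0.592  -0.2706  0.0875] [ 0.5614 -0.306   0.084 ] [ 0.6403 -0.2207  0.092 ]
t 25.52 p [ 0.5986 -0.2633  0.3366] xaxis [ 0.016 -0.    -1.   ] jaw [-0.592  0.806 -0.01 ] F [ 1.7 -1.3 -4.5] op 0.0276
```

View pics/w7.png

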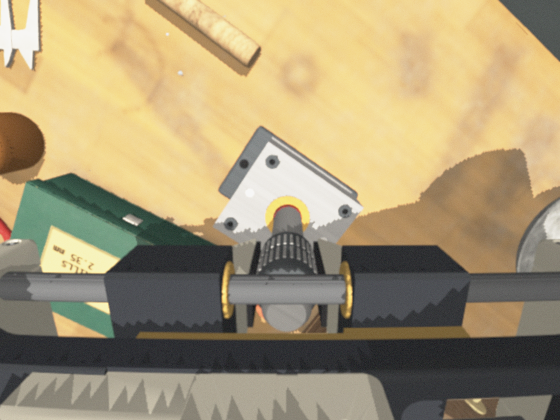

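The red ring shows just above the plate at (287,208). The head top is at about 0.2105 m, which means a lift of about 45.5 mm. I'll go up 3 mm more for margin.

jog_arm --pt "0 0 4" --pt "0 0 0" --pt "0 0 0" --roll '[0, 0, 0]' --gripper '[-1, -1, -1]'

```text
t: 25.9
position: [0.5987, -0.2633, 0.3407]
orientation: [-0.322, 0.636, -0.317, -0.626]
contact_force: [0.9, -0.8, -6.7]
opening: 0.0274
```

Run:
```python
from h import *
s=st()
p=imaging.capture('wrist');save(p,'w8')
f=p['frame'];cv2.imwrite('pics/w8c.png',cv2.resize(f[170:340,200:380],None,fx=4,fy=3.5,interpolation=cv2.INTER_CUBIC)[...,::-1])
W=cloud(p)
def box(n,x,y,z,r):
    m=(np.hypot(W[...,0]-x,W[...,1]-y)<r)&(W[...,2]>z[0])&(W[...,2]<z[1])&(p['z_map']>0);a=W[m]
    print(n,m.sum(),*( [a.mean(0).round(4),a.min(0).round(4),a.max(0).round(4)] if m.sum() else []))
box('head',.6,-.264,(.2,.23),.012);box('guide',.6,-.264,(.084,.092),.08)
for r in imaging.mark_of(p,'punch_tip')+imaging.mark_of(p,'punch_collar'):print(r)
p=imaging.capture('top')
for n in('cap_copper1','cap_brass','loupe','blanks','ball_hammer','pewter_bowl','square_dish'):
  for r in imaging.mark_of(p,n)[:2]:print(n,np.round(r['xyz'],3),round(r['score'],2))
st()
```

```text
t 25.9 p [ 0.5987 -0.2633  0.3407] xaxis [ 0.016 -0.    -1.   ] jaw [-0.592  0.806 -0.01 ] F [ 0.9 -0.8 -6.7] op 0.0274
head 1062 [ 0.6007 -0.2619  0.2125] [ 0.5887 -0.2719  0.2   ] [ 0.6103 -0.2523  0.2147]
guide 7889 [ 0.5924 -0.2703  0.0875] [ 0.5615 -0.306   0.084 ] [ 0.6404 -0.2208  0.0913]
{'xyz': [0.6043, -0.2656, 0.0616], 'score': 0.9}
{'xyz': [0.6035, -0.264, 0.1761], 'score': 0.92}
cap_copper1 [0.49  0.016 0.003] 0.62
cap_copper1 [0.446 0.017 0.002] 0.55
cap_brass [0.488 0.304 0.006] 0.59
blanks [ 0.715 -0.201 -0.   ] 0.68
ball_hammer [ 0.521 -0.492 -0.004] 0.98
pewter_bowl [ 0.47   0.016 -0.001] 0.59
pewter_bowl [0.511 0.289 0.002] 0.36
square_dish [ 0.511  0.289 -0.001] 0.87
t 26.45 p [ 0.5987 -0.2633  0.3406] xaxis [ 0.016 -0.    -1.   ] jaw [-0.592  0.806 -0.01 ] F [ 0.8  0.2 -4.4] op 0.0273
```

View pics/w8c.png

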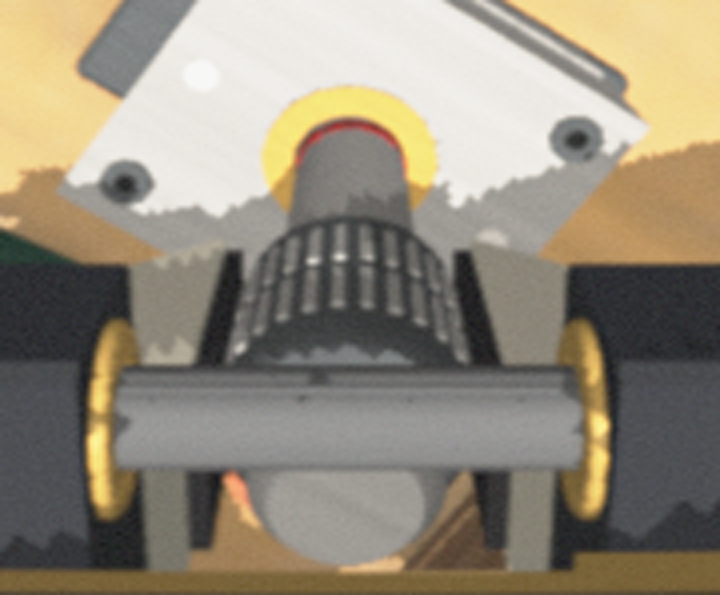

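```bash
python3 -c "
from rig import close_job
print(close_job())"
```

```text
the job is handed in; nothing more can be done
None
```

The job is handed in at about 26.5 s of the 69 s allowed. The caps are sorted, and the gripper is holding the punch raised in its guide. `close_job` gives no verdict, so this rests on my own last checks.

| Check | Last reading |
|---|---|
| Copper caps | In the pewter bowl, about 20 and 24 mm from its centre |
| Brass cap | In the square dish, about 27 mm from its centre |
| Punch lift | About 49 mm, with its lower end about 62 to 64 mm up (allowed 54 to 70 mm) |
| Red ring | Showing just above the guide plate in the wrist picture |
| Grip | Fingers 27 mm open on the collar, carrying roughly 5 N of weight |
| Tool tilt | About 0.016 rad |
| Die | Unmoved: guide-plate top still at 87.5 mm, outline unchanged within the depth error |
| Hammer and blanks | Unmoved within the networks' error of about 4 mm |

- **Loupe:** the network did not report it in the last top picture, where the arm probably hid it. I saw it standing behind the die in the scene picture during the lift.
- **Punch sideways position:** I did not measure it finely. The networks put the punch tip about 4 mm off the bore axis, which is within their error. The lower end is still inside the 21 mm guide bore, so it cannot really be more than about 0.5 mm off.
- **Tool tilt along the way:** it drifted up to about 0.07 rad while I moved the caps. I brought it back to about 0.007 rad before gripping the punch.

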